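# Set the stock tags of the parts bins

### The job

Each yellow parts bin on the stock board has a hinged two-coloured tag in front of it. With a fingertip, gently push over the tags that are wrong, so that the tags of the full bins lie green face up and the tag of any bin that is not full lies red face up, each tag fully over against its stop. Push only: do not pinch the tags, and leave the bins and everything else on the bench where they are.

Things in the scene. Friction and masses are not known exactly. Their poses are not given: they have to be found in the camera images.
- board: Grey stock board lying on the bench, 340 mm (its x) by 540 mm (its y), 12 mm thick, fixed. Origin at the centre of its underside, z up. Its y axis runs along the row; thin black lines divide it into four lanes 130 mm wide. In each lane one tag stand is near the robot's edge (board x = -0.05) and one yellow bin stands behind it (board x = +0.105).
- stand_1: Dark steel hinge stand of one tag, 70 x 26 mm, fixed on the board, axes parallel to the board's; any lane. Origin: centre of its underside, 12 mm above the bench. The hinge axis runs along its x, 22 mm above the origin; two 6 mm cheeks, 26 mm high, at x = -31 and +31 mm. The bin in its lane, about 155 mm along its +x, is the tag's bin. The tag weighs 40 g and falls to the side it leans to.
- tag_1 (a joint): Angle (rad) of the tag on stand_1: a stiff plate 50 mm wide (x), 52 mm from hinge axis to its white free edge, 6 mm thick (edge 8), one face red, one green. 0: leans 0.7 from upright to the stand's +y, red face up. 1.4: leans 0.7 to -y, green face up. Both are stops; there the free edge is 33 mm sideways of the hinge, 74 mm above the bench. 0.7: upright, edge 86 mm up. Swings freely.
- stand_2: Dark steel hinge stand of one tag, 70 x 26 mm, fixed on the board, axes parallel to the board's; any lane. Origin: centre of its underside, 12 mm above the bench. The hinge axis runs along its x, 22 mm above the origin; two 6 mm cheeks, 26 mm high, at x = -31 and +31 mm. The bin in its lane, about 155 mm along its +x, is the tag's bin. The tag weighs 40 g and falls to the side it leans to.
- tag_2 (a joint): Angle (rad) of the tag on stand_2: a stiff plate 50 mm wide (x), 52 mm from hinge axis to its white free edge, 6 mm thick (edge 8), one face red, one green. 0: leans 0.7 from upright to the stand's +y, red face up. 1.4: leans 0.7 to -y, green face up. Both are stops; there the free edge is 33 mm sideways of the hinge, 74 mm above the bench. 0.7: upright, edge 86 mm up. Swings freely.
- stand_3: Dark steel hinge stand of one tag, 70 x 26 mm, fixed on the board, axes parallel to the board's; any lane. Origin: centre of its underside, 12 mm above the bench. The hinge axis runs along its x, 22 mm above the origin; two 6 mm cheeks, 26 mm high, at x = -31 and +31 mm. The bin in its lane, about 155 mm along its +x, is the tag's bin. The tag weighs 40 g and falls to the side it leans to.
- tag_3 (a joint): Angle (rad) of the tag on stand_3: a stiff plate 50 mm wide (x), 52 mm from hinge axis to its white free edge, 6 mm thick (edge 8), one face red, one green. 0: leans 0.7 from upright to the stand's +y, red face up. 1.4: leans 0.7 to -y, green face up. Both are stops; there the free edge is 33 mm sideways of the hinge, 74 mm above the bench. 0.7: upright, edge 86 mm up. Swings freely.
- stand_4: Dark steel hinge stand of one tag, 70 x 26 mm, fixed on the board, axes parallel to the board's; any lane. Origin: centre of its underside, 12 mm above the bench. The hinge axis runs along its x, 22 mm above the origin; two 6 mm cheeks, 26 mm high, at x = -31 and +31 mm. The bin in its lane, about 155 mm along its +x, is the tag's bin. The tag weighs 40 g and falls to the side it leans to.
- tag_4 (a joint): Angle (rad) of the tag on stand_4: a stiff plate 50 mm wide (x), 52 mm from hinge axis to its white free edge, 6 mm thick (edge 8), one face red, one green. 0: leans 0.7 from upright to the stand's +y, red face up. 1.4: leans 0.7 to -y, green face up. Both are stops; there the free edge is 33 mm sideways of the hinge, 74 mm above the bench. 0.7: upright, edge 86 mm up. Swings freely.
- tag_1_mid (a point): Point in the middle of tag_1's thickness and width, 38 mm from its hinge axis towards the free edge; moves with the tag.
- tag_2_mid (a point): Point in the middle of tag_2's thickness and width, 38 mm from its hinge axis towards the free edge; moves with the tag.
- tag_3_mid (a point): Point in the middle of tag_3's thickness and width, 38 mm from its hinge axis towards the free edge; moves with the tag.
- tag_4_mid (a point): Point in the middle of tag_4's thickness and width, 38 mm from its hinge axis towards the free edge; moves with the tag.
- bin_full_a_c (a point): Centre (half-way up) of a loose yellow bin, 130 (x) by 105 (y) by 50 mm high, standing on the board in any lane; heaped full of white connector housings (heap about 60 mm high).
- bin_full_b_c (a point): Centre (half-way up) of a loose yellow bin, 130 (x) by 105 (y) by 50 mm high, standing on the board in any lane; heaped full of black and brass cable glands (heap about 60 mm high).
- bin_full_c_c (a point): Centre (half-way up) of a loose yellow bin, 130 (x) by 105 (y) by 50 mm high, standing on the board in any lane; heaped full of blue terminal blocks (heap about 60 mm high).
- bin_low_c (a point): Centre (half-way up) of a loose yellow bin, 130 (x) by 105 (y) by 50 mm high, standing on the board in any lane; nearly empty, only three white connector housings on its floor: not full.
- gland_c (a point): Centre of a loose black and brass cable gland, 30 mm wide, 24 mm high, standing on the board's edge nearest the robot.
- spool_c (a point): Centre of a loose small wire spool, red with black flanges, 64 mm diameter, 50 mm high, standing on the bench left of the board.
- carton_c (a point): Centre of a loose small cardboard carton, 90 by 60 by 50 mm, on the bench right of the board.
- screwdriver_grip (a point): Handle of a loose screwdriver lying on the bench near the robot, to its right.
Not all that is in view belongs to the job. What is shaped like the part that bears bin_full_a_c but pink, purple or turquoise is not meant.

How it is judged (in metres and radians):
At the end, for the whole second after the job is handed in: Every tag whose stand is in the lane of a full bin (within 175 mm of the bin's centre) is beyond 1.2 rad (green up), every other tag is below 0.2 rad (red up) ((((horizontal distance between stand_1 and bin_full_a_c below 0.175 m or horizontal distance between stand_1 and bin_full_b_c below 0.175 m or horizontal distance between stand_1 and bin_full_c_c below 0.175 m) and value of joint tag_1 above 1.2 rad) or (not (horizontal distance between stand_1 and bin_full_a_c below 0.175 m or horizontal distance between stand_1 and bin_full_b_c below 0.175 m or horizontal distance between stand_1 and bin_full_c_c below 0.175 m) and value of joint tag_1 below 0.2 rad)) and (((horizontal distance between stand_2 and bin_full_a_c below 0.175 m or horizontal distance between stand_2 and bin_full_b_c below 0.175 m or horizontal distance between stand_2 and bin_full_c_c below 0.175 m) and value of joint tag_2 above 1.2 rad) or (not (horizontal distance between stand_2 and bin_full_a_c below 0.175 m or horizontal distance between stand_2 and bin_full_b_c below 0.175 m or horizontal distance between stand_2 and bin_full_c_c below 0.175 m) and value of joint tag_2 below 0.2 rad)) and (((horizontal distance between stand_3 and bin_full_a_c below 0.175 m or horizontal distance between stand_3 and bin_full_b_c below 0.175 m or horizontal distance between stand_3 and bin_full_c_c below 0.175 m) and value of joint tag_3 above 1.2 rad) or (not (horizontal distance between stand_3 and bin_full_a_c below 0.175 m or horizontal distance between stand_3 and bin_full_b_c below 0.175 m or horizontal distance between stand_3 and bin_full_c_c below 0.175 m) and value of joint tag_3 below 0.2 rad)) and (((horizontal distance between stand_4 and bin_full_a_c below 0.175 m or horizontal distance between stand_4 and bin_full_b_c below 0.175 m or horizontal distance between stand_4 and bin_full_c_c below 0.175 m) and value of joint tag_4 above 1.2 rad) or (not (horizontal distance between stand_4 and bin_full_a_c below 0.175 m or horizontal distance between stand_4 and bin_full_b_c below 0.175 m or horizontal distance between stand_4 and bin_full_c_c below 0.175 m) and value of joint tag_4 below 0.2 rad))); the robot touches nothing.
It fails at once if a bin is shifted, lifted or carried (more than 20 mm) (distance of any of bin_full_a_c, bin_full_b_c, bin_full_c_c, bin_low_c from where it was at the start of the episode above 0.02 m).
It fails at once if the gland, spool, carton or screwdriver is shifted, lifted or carried (more than 20 mm) (distance of any of gland_c, spool_c, carton_c, screwdriver_grip from where it was at the start of the episode above 0.02 m).
It fails at once if a tag or its stand is squeezed or pressed harder than 15 N (contact force between the fingers and stand_1 above 15 N or contact force between the fingers and stand_2 above 15 N or contact force between the fingers and stand_3 above 15 N or contact force between the fingers and stand_4 above 15 N).
It fails at once if a tag is pinched between the fingers (grasp point on the tag while the fingers press it with over 3 N) ((distance between the grasp point and tag_1_mid below 0.014 m and contact force between the fingers and stand_1 above 3 N) or (distance between the grasp point and tag_2_mid below 0.014 m and contact force between the fingers and stand_2 above 3 N) or (distance between the grasp point and tag_3_mid below 0.014 m and contact force between the fingers and stand_3 above 3 N) or (distance between the grasp point and tag_4_mid below 0.014 m and contact force between the fingers and stand_4 above 3 N)).
It also fails if it takes over 58 s, if anything falls off the work surface, if the arm or the gripper's body presses on something with over 40 N, if the wrist force passes 120 N, or if a joint passes its speed limit or range.

### The arm

A 6-joint arm with a two-finger parallel gripper is mounted at the origin on the work surface. World frame = base frame: x ahead of the robot, y to its left, z up, the work surface at z = 0. Lengths are in m, angles in degrees, forces in N, time in s.
With the tool pointing down it reaches from about 0.4 to 0.825 m from the base axis. Payload 7 kg.
Tool frame: the origin (TCP) lies at the centre of the arm's flange, where the gripper is bolted on; the fingertips stand 178 mm ahead of it and the grasp point (between the pads) lies 159 mm ahead of it (tip_reach is the distance from the TCP to the fingertips, in m); z points along the fingers, y is the line along which they close (so a half turn about z gives the same grasp; the last joint's range is limited). The gripper opens to 88 mm and grips with 3 to 60 N. Pads are 19 mm wide; open, the fingers measure 130 mm over their backs; the gripper's body (78 mm by 193 mm) begins 47 mm behind the grasp point.
Start: joints at [88.757, 20.546, 0.682, 0, -70.136, -16.507], TCP at [0.206, 0.643, 0.405] pointing down, gripper open.
Joint ranges: [-176.03, 176.03], [-82.01, 121.73], [-58.28, 71.71], [-173.87, 95.51], [-174.79, -0.11], [-173.66, 173.66]. Speed limits (degrees/s): [136.94, 136.94, 172.46, 180, 180, 180].

### API

Orientations are given as [roll, pitch, yaw] about the fixed x, y, z axes, in that order (R = Rz(yaw) Ry(pitch) Rx(roll)).
In Python, from plant import * gives the robot as it stands.
- The arm moves only by the shell command python3 -m handwheel 'ROWS'. ROWS is JSON, a list of rows, each a list of 7 numbers: the opening, from -1 (shut) to 1 (fully open), then the shift along the tool's x, y, z as a fraction of full scale, then the turn, a rotation vector about the tool's x, y, z as a fraction of full scale. A call has 1 to 5 rows; each row shifts and turns the commanded pose from where the row before left it, along the tool's axes as they then stand; what a row does not reach is not made up. Full scale, the value 1, is 0.025 m for a shift and 6 degrees for a turn. A row lasts 1/8 s, in which the tool goes at most 62.5 mm and 10.7 degrees, less where a joint would pass 70% of its speed; a pose out of reach is approached as far as the arm can. A call with a number of a shift or a turn outside -1 to 1 is refused whole. A call with a gripper value outside its range is refused whole. The fingers move at their own pace and stop on an object; the grip force is fixed at half the most. Time passes only in rows, so rows that do not move let the fingers close. It gives the time, the measured TCP pose, the force, the opening and the grip force at its end, in the units of the state.
- get_obs(): the state, without advancing time (a new reading comes with each control period).
- snapshot(name): name is "scene" or "top" or "wrist"; returns a dict with "color" (400x640x3 uint8, red, green, blue), "fx", "fy", "cx", "cy" (pixels), "R" (3x3) and "t" (3): a world point X has camera coordinates R X + t; the wrist camera has in their place "tool_from_camera" (4x4, takes a point from camera to tool coordinates, whose origin is the TCP and whose axes are the flange's). Camera axes: x right, y down, z forward; pixel columns grow to the right and rows downward; lengths in m; the calibration is good to about 2 mm. A picture is of the moment at which its call begins: read the wrist's pose just before it. There is no depth.
- close_job(): hands the job in; it is judged then, once.
The state is a dict: "clock": time; "joint_pos": joint angles; "qvel": joint speeds; "tau": joint torques, N m; "tool_pos": TCP position; "orientation": TCP orientation; "force": force on the tool from outside, world axes, zero at the start; "moment": the same for the moment, N m; "opening": finger opening in m; "gripper_force": force on a finger pad.
Only numpy, scipy, OpenCV 4.12 (cv2) and the standard library are available. Lean on these libraries where they do the work, as an engineer would, in place of code of your own. Each camera call takes 0.05 s, during which the arm holds its last target. There are 200 camera calls.

## Working session

There is one attempt and no reset: what is moved stays moved. The work goes in short steps, Python scripts to look and compute and a shell command to move; the robot and the scene stay as the last step left them, time stands still between calls to the robot, and variables do not carry over. Pictures are saved under pics/ and viewed, at most 10 in all, crops included, and the job is handed in when it is done.

```bash
mkdir -p pics
python3 - <<'E'
from plant import *
import cv2
o=get_obs(); print({k:o[k] for k in("clock","tool_pos","orientation","opening","force")})
for n in("scene","top"):
    s=snapshot(n); cv2.imwrite(f"pics/{n}0.png",s["color"][:,:,::-1])
    print(n,s["fx"],s["fy"],s["cx"],s["cy"],s["R"],s["t"])
E
```

```text
{'clock': 0.0, 'tool_pos': array([0.20572261, 0.64267528, 0.40372794]), 'orientation': array([ 1.79904186e+02, -8.51635461e-03, -1.77587746e+01]), 'opening': 0.08726979535529814, 'force': array([-0.52204516,  0.05693594, -0.56959626])}
scene 394.2909421933891 394.2909421933891 319.12102778778313 204.97083474153752 [[-0.87698314  0.48021011 -0.01728638]
 [ 0.39472464  0.69941715 -0.59582557]
 [-0.27403107 -0.52935234 -0.80292781]] [ 0.43143345 -0.12827216  1.35997652]
top 516.2252061502177 516.2252061502177 328.824631517767 200.91766734176127 [[-0.02401279 -0.99968004 -0.00794977]
 [-0.98549374  0.02500689 -0.1678593 ]
 [ 0.16800439  0.00380367 -0.98577891]] [0.01994691 0.51867779 1.35880246]
```

View pics/top0.png

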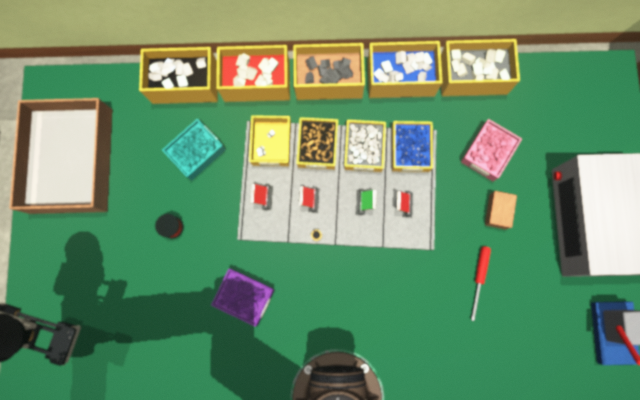

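View pics/scene0.png

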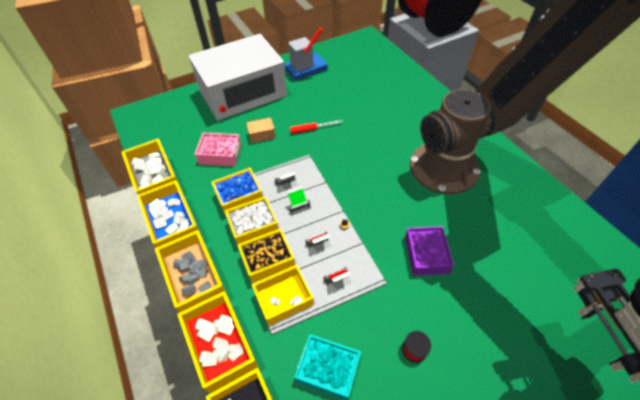

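The top picture shows the board at about (240–435, 117–248). Its bins from left (+y) to right are: low with three white parts (270,140), glands (318,142), white (365,145) and blue (412,145). The tags are at (260,195) red, (308,197) red, (368,200) green and (403,202) red-ish. The pink, purple and turquoise bins are decoys. I'll check this in an enlarged crop.

```bash
cat > h.py <<'E'
from plant import *
import cv2, numpy as np
def ray(s,u,v,z):
    R,t=np.array(s["R"]),np.array(s["t"]); d=R.T@np.array([(u-s["cx"])/s["fx"],(v-s["cy"])/s["fy"],1]); c=-R.T@t
    return c+d*(z-c[2])/d[2]
def proj(s,X):
    p=np.array(s["R"])@np.array(X)+s["t"]; return np.array([s["fx"]*p[0]/p[2]+s["cx"],s["fy"]*p[1]/p[2]+s["cy"]])
E
python3 - <<'E'
import cv2
a=cv2.imread("pics/top0.png")[112:252,236:440]
cv2.imwrite("pics/c1.png",cv2.resize(a,None,fx=3.9,fy=3.9,interpolation=cv2.INTER_CUBIC))
E
```

```text
(no output)
```

View pics/c1.png

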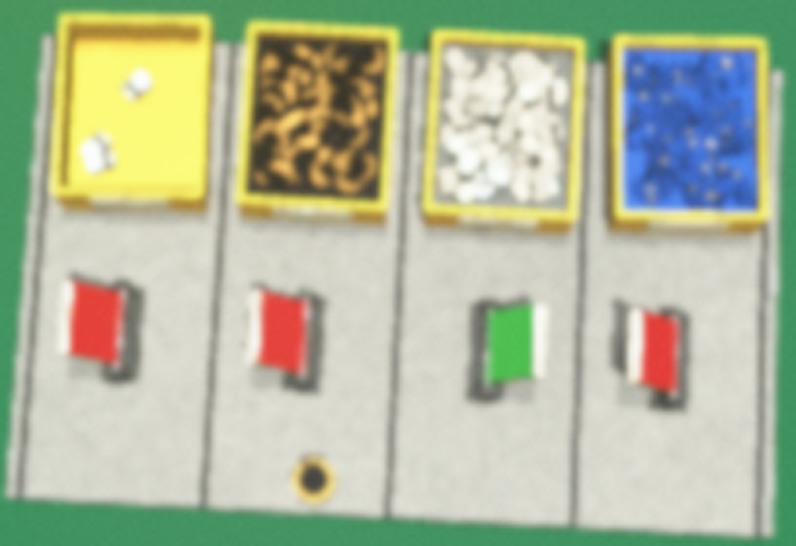

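The crop confirms it. The low bin has a red tag (correct), the gland bin red (wrong), the white bin green (correct) and the blue bin red (wrong). I need to push the tags in the second and fourth lanes towards -y, so next I'll compute the geometry.

Run:
```python
from h import *
s=snapshot("top"); c=lambda p,z:ray(s,236+(p[0]+.5)/3.9-.5,112+(p[1]+.5)/3.9-.5,z)
P=[c(p,.012) for p in((45,37),(780,72),(772,535),(8,497))]
print(np.round(P,4)); print("sides",[round(np.linalg.norm(P[i]-P[i-1]),3) for i in range(4)])
e=P[0]+P[3]-P[1]-P[2]; a=np.arctan2(-e[0],e[1]); print("board yaw",np.degrees(a), "center",np.mean(P,0))
R=np.array([[np.cos(a),-np.sin(a)],[np.sin(a),np.cos(a)]]); o=np.mean(P,0)[:2]
for n,p,z in(("s1edge",(68,320),.074),("s2far",(316,298),.038),("s2near",(302,386),.038),("s2edge",(256,330),.074),("s3edge",(540,340),.074),("s3far",(484,305),.038),("s3near",(484,395),.038),("s4far",(677,315),.038),("s4near",(670,402),.038),("s4edge",(634,346),.074),("gland",(313,478),.036)):
    X=c(p,z); print(n,np.round(X,4),"board",np.round(R.T@(X[:2]-o),4))
```

```text
[[ 0.7617  0.2351  0.012 ]
 [ 0.7209 -0.3011  0.012 ]
 [ 0.3845 -0.2757  0.012 ]
 [ 0.4245  0.2603  0.012 ]]
sides [np.float64(0.338), np.float64(0.538), np.float64(0.337), np.float64(0.538)]
board yaw -4.311855904085116 center [ 0.57288696 -0.02033179  0.012     ]
s1edge [0.5386 0.2086 0.074 ] board [-0.0514  0.2257]
s2far [0.5567 0.0397 0.038 ] board [-0.0207  0.0586]
s2near [0.4944 0.0507 0.038 ] board [-0.0836  0.0649]
s2edge [0.5284 0.0801 0.074 ] board [-0.0519  0.0968]
s3edge [ 0.5165 -0.1134  0.074 ] board [-0.0492 -0.097 ]
s3far [ 0.5486 -0.0782  0.038 ] board [-0.0198 -0.0595]
s3near [ 0.4849 -0.076   0.038 ] board [-0.0836 -0.0621]
s4far [ 0.5381 -0.2131  0.038 ] board [-0.0202 -0.1948]
s4near [ 0.4767 -0.2051  0.038 ] board [-0.082  -0.1915]
s4edge [ 0.5108 -0.1772  0.074 ] board [-0.0502 -0.1611]
gland [0.43   0.0443 0.036 ] board [-0.1473  0.0537]
```

The measured sides, hinge lines and edges match the given sizes: board yaw is -4.3°, stand 2 (glands) is at (0.528, 0.046) and stand 4 (blue) at (0.508, -0.210). I'll close the fingers and turn the tool so its x axis points along the board's -y.

```bash
A='[-1,0,0,0,0,0,1]'; python3 -m handwheel '[[-1,0,0,0,0,0,1],[-1,0,0,0,0,0,1],[-1,0,0,0,0,0,1],[-1,0,0,0,0,0,1],[-1,0,0,0,0,0,1]]' | tail -8
python3 -m handwheel '[[-1,0,0,0,0,0,1],[-1,0,0,0,0,0,1],[-1,0,0,0,0,0,1],[-1,0,0,0,0,0,1],[-1,0,0,0,0,0,1]]' >/dev/null
python3 -m handwheel '[[-1,0,0,0,0,0,1],[-1,0,0,0,0,0,1],[-1,0,0,0,0,0,0.75],[-1,0,0,0,0,0,0],[-1,0,0,0,0,0,0]]' | tail -8
cat >> h.py <<'E'
def state(tx,ty):  # tx,ty: target TCP xy; prints shift in tool x,y in full-scale units
    o=get_obs(); p=o["tool_pos"]; r=np.radians(o["orientation"])
    from scipy.spatial.transform import Rotation as Ro
    R=Ro.from_euler("xyz",r).as_matrix()
    print("t",o["clock"],"p",np.round(p,4),"rpy",np.round(o["orientation"],2),"q",np.round(o["joint_pos"],1),"open",round(o["opening"],4),"F",np.round(o["force"],2))
    print("to go/25mm",np.round(R.T@np.array([tx-p[0],ty-p[1],.24-p[2]])/.025,2))
def board(bx,by):
    a=np.radians(-4.31); return .5729+np.cos(a)*bx-np.sin(a)*by, -.0203+np.sin(a)*bx+np.cos(a)*by
E
python3 -c "
from h import *
state(*board(-.05,.125))"
```

```text
clock: 0.78
tool_pos: [0.2058, 0.6427, 0.4043]
orientation: [180.0, -0.0, -48.0]
force: [0.2, -0.0, -0.4]
opening: 0.0429
gripper_force: 0.0
clock: 2.02
tool_pos: [0.2058, 0.6428, 0.4045]
orientation: [180.0, -0.0, -94.2]
force: [0.2, 0.7, -0.3]
opening: 0.0009
gripper_force: 0.0
t 2.025 p [0.2058 0.6428 0.4045] rpy [ 1.800e+02 -2.000e-02 -9.415e+01] q [ 88.8  20.6   0.7  -0.  -70.1 -92.9] open 0.0009 F [ 0.19  0.73 -0.27]
to go/25mm [ 20.38 -14.58   6.59]
```

```bash
python3 -m handwheel '[[-1,1,-0.7,0,0,0,0],[-1,1,-0.7,0,0,0,0],[-1,1,-0.7,0,0,0,0],[-1,1,-0.7,0,0,0,0],[-1,1,-0.7,0,0,0,0]]' >/dev/null
python3 -m handwheel '[[-1,1,-0.7,0,0,0,0],[-1,1,-0.7,0,0,0,0],[-1,1,-0.7,0,0,0,0],[-1,1,-0.7,0,0,0,0],[-1,1,-0.7,0,0,0,0]]' >/dev/null
python3 -m handwheel '[[-1,1,-0.7,0,0,0,0],[-1,1,-0.7,0,0,0,0],[-1,1,-0.7,0,0,0,0],[-1,1,-0.7,0,0,0,0],[-1,1,-0.7,0,0,0,0]]' >/dev/null
python3 -m handwheel '[[-1,1,-0.7,0,0,0,0],[-1,1,-0.7,0,0,0,0],[-1,1,-0.7,0,0,0,0],[-1,1,-0.7,0,0,0,0],[-1,0.4,-0.5,0,0,0,0]]' >/dev/null
python3 -m handwheel '[[-1,0.4,0,0.5,0,0,0],[-1,0,0,0.5,0,0,0],[-1,0,0,0.5,0,0,0],[-1,0,0,0,0,0,0],[-1,0,0,0,0,0,0]]' >/dev/null
python3 - <<'E'
from h import *
state(*board(-.05,.125))
cv2.imwrite("pics/w1.png",snapshot("wrist")["color"][:,:,::-1])
E
```

```text
t 5.15 p [0.5132 0.1241 0.3673] rpy [-1.7999e+02 -1.0000e-02 -9.4200e+01] q [ 34.9   8.4 -20.9   0.  -60.7 -39.1] open 0.0003 F [-0.39 -0.43  0.84]
to go/25mm [ 0.58 -0.81  5.09]
```

View pics/w1.png

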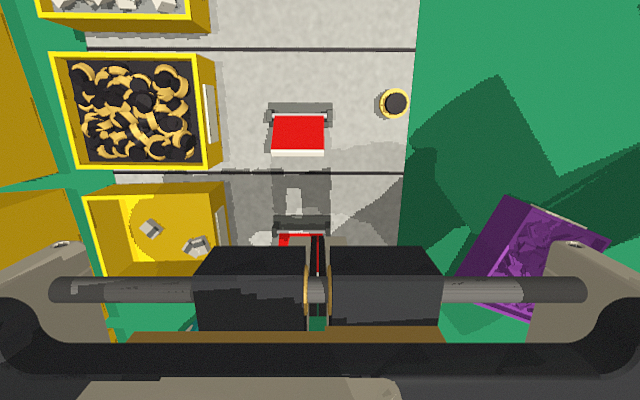

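The wrist view shows the gland lane's tag with its red face up at (299,132), white edge at (298,153), and the hinge block at (300,113). I'll cross-check those positions and see where the fingertip projects.

Run:
```python
from h import *
from scipy.spatial.transform import Rotation as Ro
o=get_obs(); s=snapshot("wrist"); T=np.array(s["tool_from_camera"]); R=Ro.from_euler("xyz",np.radians(o["orientation"])).as_matrix(); p=o["tool_pos"]
W=R@T[:3,:3]; c=R@T[:3,3]+p
s["R"]=W.T; s["t"]=-W.T@c
a=np.radians(-4.31);B=np.array([[np.cos(a),-np.sin(a)],[np.sin(a),np.cos(a)]])
for n,u,v,z in(("edge",298,153,.074),("cheekL",270,105,.038),("cheekR",331,105,.038),("line12",300,172,.012),("line23",300,49,.012)):
    X=ray(s,u,v,z); print(n,np.round(X,4),"board",np.round(B.T@(X[:2]-[.5729,-.0203]),4))
print("tip px",proj(s,p+R@[0,0,.178]),"carrier",proj(s,p+R@[0,0,.11]))
```

```text
edge [0.5287 0.0827 0.074 ] board [-0.0519  0.0994]
cheekL [0.5552 0.0377 0.038 ] board [-0.022   0.0565]
cheekR [0.4937 0.0423 0.038 ] board [-0.0837  0.0564]
line12 [0.5332 0.1143 0.012 ] board [-0.0497  0.1313]
line23 [ 0.5214 -0.0153  0.012 ] board [-0.0518  0.0011]
tip px [317.43433062 249.04636981] carrier [317.46581608 331.98824205]
```

Both views agree within 3 mm. I'll line up behind the tag and go down until the fingertip is 62 mm above the bench.

```bash
python3 -m handwheel '[[-1,0.35,-0.8,0,0,0,0],[-1,0,0,1,0,0,0],[-1,0,0,1,0,0,0],[-1,0,0,1,0,0,0],[-1,0,0,1,0,0,0]]' >/dev/null
python3 -m handwheel '[[-1,0,0,0.5,0,0,0],[-1,0,0,0.5,0,0,0],[-1,0,0,0,0,0,0],[-1,0,0,0,0,0,0]]' >/dev/null
python3 - <<'E'
from h import *
state(*board(-.05,.065))
cv2.imwrite("pics/w2.png",snapshot("wrist")["color"][:,:,::-1])
E
```

```text
t 6.375 p [0.5328 0.1136 0.2428] rpy [-1.7995e+02  2.0000e-02 -9.4240e+01] q [ 32.7  17.7 -27.5   0.  -44.7 -36.9] open 0.0006 F [-0.08 -0.18  0.12]
to go/25mm [2.62 0.   0.11]
```

View pics/w2.png

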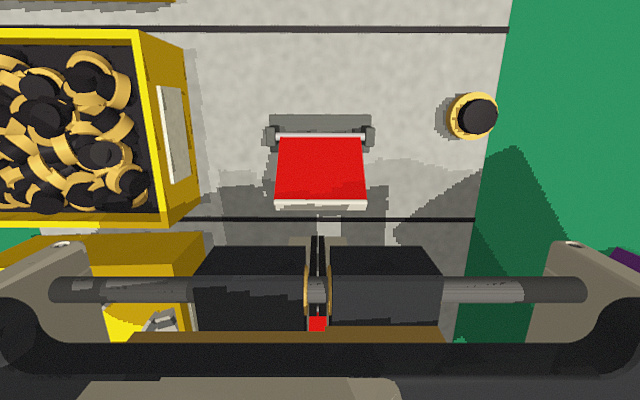

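The fingertip at (317,240) stands just clear of the white edge at (320,204). I'll push slowly.

```bash
python3 -m handwheel '[[-1,0.2,0,0.1,0,0,0],[-1,0.2,0,0,0,0,0],[-1,0.2,0,0,0,0,0],[-1,0.2,0,0,0,0,0],[-1,0.2,0,0,0,0,0]]' |grep -E "pos|force"
python3 -m handwheel '[[-1,0.2,0,0,0,0,0],[-1,0.2,0,0,0,0,0],[-1,0.2,0,0,0,0,0],[-1,0.2,0,0,0,0,0],[-1,0.2,0,0,0,0,0]]' |grep -E "pos|force"
python3 -m handwheel '[[-1,0.2,0,0,0,0,0],[-1,0.2,0,0,0,0,0],[-1,0.2,0,0,0,0,0],[-1,0,0,0,0,0,0],[-1,0,0,0,0,0,0]]' |grep -E "pos|force"
python3 - <<'E'
from h import *
state(*board(-.05,.125))
cv2.imwrite("pics/w3.png",snapshot("wrist")["color"][:,:,::-1])
E
```

```text
tool_pos: [0.5306, 0.0881, 0.2397]
force: [-0.4, 0.6, -0.2]
gripper_force: 0.1
tool_pos: [0.5287, 0.0632, 0.2397]
force: [-0.2, 0.2, 0.7]
gripper_force: 0.0
tool_pos: [0.5277, 0.0486, 0.2397]
force: [0.1, -0.7, 0.3]
gripper_force: 0.0
t 8.3 p [0.5277 0.0486 0.2397] rpy [-180.     -0.    -94.26] q [ 26.5  16.8 -29.5   0.  -43.7 -30.7] open 0.0003 F [ 0.08 -0.67  0.25]
to go/25mm [-2.39 -0.01 -0.01]
```

View pics/w3.png

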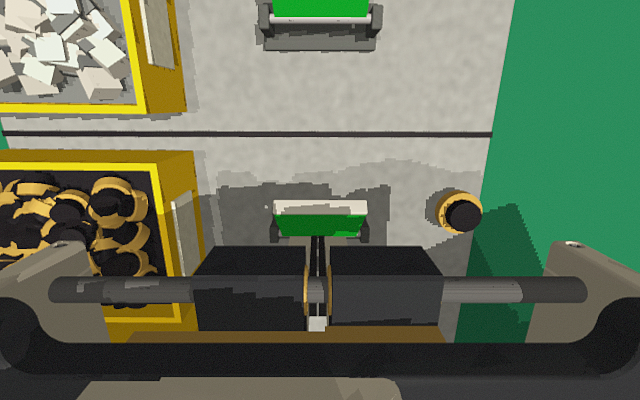

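The tag has swung over to green, with its edge at (320,206). I'll back off, lift, and move to the blue lane.

```bash
python3 -m handwheel '[[-1,-0.4,0,0,0,0,0],[-1,0,0,-1,0,0,0],[-1,0,0,-1,0,0,0],[-1,0,0,-1,0,0,0],[-1,1,0,0,0,0,0]]' >/dev/null
python3 -m handwheel '[[-1,1,0,0,0,0,0],[-1,1,0,0,0,0,0],[-1,1,0,0,0,0,0],[-1,1,0,0,0,0,0],[-1,1,0,0,0,0,0]]' >/dev/null
python3 -m handwheel '[[-1,1,0,0,0,0,0],[-1,0.6,0,0,0,0,0],[-1,0.6,0,0,0,0,0],[-1,0,0,0,0,0,0],[-1,0,0,0,0,0,0]]' >/dev/null
python3 - <<'E'
from h import *
state(*board(-.05,-.132))
from scipy.spatial.transform import Rotation as Ro
o=get_obs(); s=snapshot("wrist"); cv2.imwrite("pics/w4.png",s["color"][:,:,::-1]); T=np.array(s["tool_from_camera"]); R=Ro.from_euler("xyz",np.radians(o["orientation"])).as_matrix(); p=o["tool_pos"]
W=R@T[:3,:3]; c=R@T[:3,3]+p; s["R"]=W.T; s["t"]=-W.T@c
for by in(-.161,-.097):print(proj(s,[*board(-.05,by),.074]))
E
```

```text
t 10.225 p [ 0.5133 -0.1456  0.3146] rpy [180.     0.   -94.25] q [  5.2  11.8 -24.3  -0.  -53.9  -9.5] open 0.0008 F [ 0.59  0.15 -0.36]
to go/25mm [ 0.1  -0.    2.99]
[317.39729606 174.6210539 ]
[317.32081329 249.08074056]
```

View pics/w4.png

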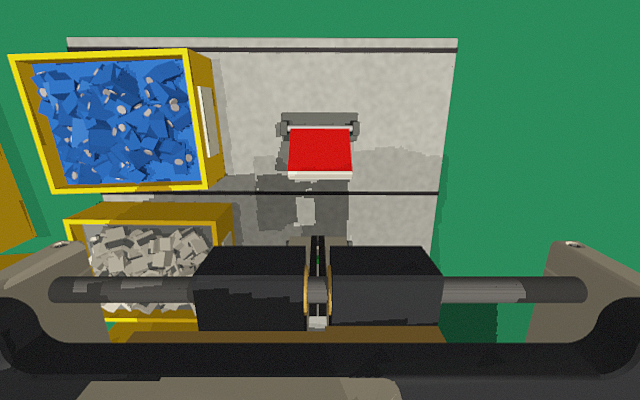

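The blue lane's red tag has its white edge at (320,175), exactly where predicted. I'll go down and push the same way.

```bash
python3 -m handwheel '[[-1,0.05,0,1,0,0,0],[-1,0,0,1,0,0,0],[-1,0,0,0.5,0,0,0],[-1,0,0,0.5,0,0,0],[-1,0,0,0,0,0,0]]' |grep -E "pos|force"
python3 -m handwheel '[[-1,0.2,0,0,0,0,0],[-1,0.2,0,0,0,0,0],[-1,0.2,0,0,0,0,0],[-1,0.2,0,0,0,0,0],[-1,0.2,0,0,0,0,0]]' |grep -E "pos|force"
python3 -m handwheel '[[-1,0.2,0,0,0,0,0],[-1,0.2,0,0,0,0,0],[-1,0.2,0,0,0,0,0],[-1,0.2,0,0,0,0,0],[-1,0.2,0,0,0,0,0]]' |grep -E "pos|force"
python3 -m handwheel '[[-1,0.2,0,0,0,0,0],[-1,0.2,0,0,0,0,0],[-1,0.1,0,0,0,0,0],[-1,0,0,0,0,0,0],[-1,0,0,0,0,0,0]]' |grep -E "pos|force"
python3 -m handwheel '[[-1,-0.4,0,0,0,0,0],[-1,0,0,-1,0,0,0],[-1,0,0,-1,0,0,0],[-1,0,0,-1,0,0,0],[-1,0,0,-1,0,0,0]]' |grep -E "pos|force"
python3 -m handwheel '[[-1,-1,0,-1,0,0,0],[-1,-1,0,-1,0,0,0],[-1,-1,0,0,0,0,0],[-1,0,0,0,0,0,0],[-1,0,0,0,0,0,0]]' |grep -E "pos|force"
python3 - <<'E'
from h import *
print(get_obs()["clock"])
t=cv2.resize(snapshot("top")["color"][112:252,236:440,::-1],None,fx=2.8,fy=2.8,interpolation=cv2.INTER_CUBIC)
w=cv2.resize(snapshot("wrist")["color"][:,:,::-1],(t.shape[1],200))
s=cv2.resize(snapshot("scene")["color"][150:340,200:400,::-1],(220,t.shape[0]+0))
cv2.imwrite("pics/end.png",np.hstack([np.vstack([t]),s])[:, :800]); cv2.imwrite("pics/endw.png",snapshot("wrist")["color"][:,:,::-1])
E
```

```text
tool_pos: [0.513, -0.147, 0.2391]
force: [-0.1, 0.8, 0.0]
gripper_force: 0.0
tool_pos: [0.5112, -0.1725, 0.2398]
force: [0.5, -0.2, 0.6]
gripper_force: 0.2
tool_pos: [0.5094, -0.1973, 0.2396]
force: [0.2, -1.0, 0.6]
gripper_force: 0.0
tool_pos: [0.5085, -0.2094, 0.2397]
force: [0.5, 1.2, 0.3]
gripper_force: 0.0
tool_pos: [0.5092, -0.1987, 0.3405]
force: [0.9, -0.3, -0.0]
gripper_force: 0.0
tool_pos: [0.5147, -0.1244, 0.3895]
force: [1.0, -0.5, 0.5]
gripper_force: 0.0
14.025
```

View pics/end.png

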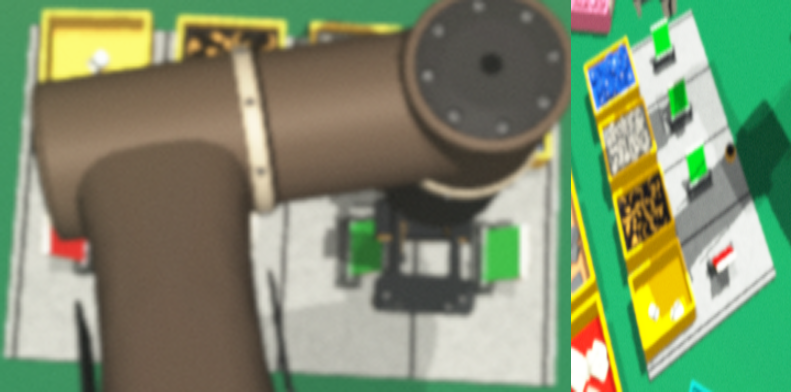

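View pics/endw.png

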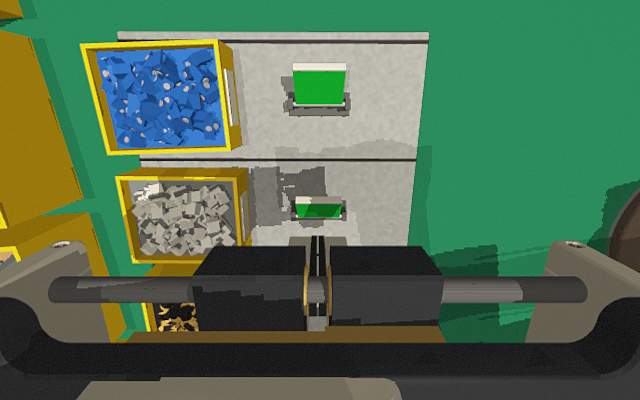

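The scene and wrist views show lanes 2, 3 and 4 green and lane 1 red. I'll check the edges against the stop positions numerically.

Run:
```python
from h import *
from scipy.spatial.transform import Rotation as Ro
o=get_obs(); s=snapshot("wrist"); T=np.array(s["tool_from_camera"]); R=Ro.from_euler("xyz",np.radians(o["orientation"])).as_matrix(); p=o["tool_pos"]
W=R@T[:3,:3]; c=R@T[:3,3]+p; s["R"]=W.T; s["t"]=-W.T@c
for h in(-.064,-.194): print("wrist stop edge",proj(s,[*board(-.05,h-.033),.074]),"upright",proj(s,[*board(-.05,h),.086]))
q=snapshot("scene"); g=q["color"].astype(int); m=(g[:,:,1]>150)&(g[:,:,0]<90)&(g[:,:,2]<90)
m=m.astype(np.uint8); m[:150]=0;m[320:]=0
n,l,st,ce=cv2.connectedComponentsWithStats(m)
for i in range(1,n):
    if 40<st[i][4]<800: print("green",ce[i].round(1),st[i])
for h in(.064,-.064,-.194):
    print("scene expected face centre", proj(q,[*board(-.05,h-.0195),.054]).round(1), "mid-upright",proj(q,[*board(-.05,h),.062]).round(1))
```

```text
wrist stop edge [317.07245937 198.88216366] upright [317.06905896 232.056024  ]
wrist stop edge [317.06525971  65.41480451] upright [317.06132618 102.69906202]
green [281.8 168.5] [274 162  16  14 150]
green [295.9 198.3] [289 189  17  17 137]
green [314.  229.3] [306 221  17  17 191]
scene expected face centre [313.1 227.7] mid-upright [315.7 231.3]
scene expected face centre [296.4 196.5] mid-upright [298.7 199.5]
scene expected face centre [281.4 168.3] mid-upright [283.3 170.7]
```

```bash
python3 -c "
from plant import *
print(close_job())"
```

```text
the job is handed in; nothing more can be done
None
```

I pushed over the two wrong tags (the gland and blue terminal block bins). All three full bins' tags now lie green up and the nearly empty bin's tag stays red up. The job is handed in at about 14 s; its verdict was not shown.

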